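# Start the slide scanner

## Robot

A 6-joint arm with a two-finger parallel gripper is mounted at the origin on the work surface. World frame = base frame: x ahead of the robot, y to its left, z up, the work surface at z = 0. Lengths are in m, angles in rad, forces in N, time in s.
With the tool pointing down it reaches from about 0.35 to 0.875 m from the base axis. Payload 4.2 kg.
Tool frame: the origin (TCP) lies on the front face of the gripper's body, between the roots of the fingers; the fingertips stand 73 mm ahead of it and the grasp point (between the pads) lies 54 mm ahead of it; z points along the fingers, y is the line along which they close (so a half turn about z gives the same grasp; the last joint's range is limited). The gripper opens to 85 mm and grips with 20 to 120 N. Pads are 22 mm wide; open, the fingers measure 114 mm over their backs; the gripper's body (76 mm by 85 mm) begins 54 mm behind the grasp point. The pads swing forward as they close: fully open they stand 13 mm farther back than shut.
Start: joints at [1.592, 0.385, 0.008, 0, -1.194, -0.259], TCP at [0.147, 0.607, 0.304] pointing down, gripper open.
Joint ranges: [-3.14, 3.14], [-1.21, 2.06], [-1.07, 1.41], [-3.16, 2.05], [-2.99, -0.16], [-3.1, 3.1]. Speed limits (rad/s): [2.79, 2.79, 3.14, 3.14, 3.14, 3.14].

## Interface

Orientations are given as a 3x3 rotation matrix whose columns are the frame's x, y, z axes.
In Python, from workcell import move_pose, move_linear, set_joints, grip, dwell, inverse_kinematics, camera, PlanningError, job_done, spot_in, mark_of, read_t, read_qpos, read_joint_vel, read_joint_efforts, read_position, read_tool_rot, read_ft_force, read_moment, read_opening, read_grip_force gives the robot as it stands. Calls block until the motion is done:
- move_pose(position, orientation): joint-space move of the TCP to a pose.
- move_linear(position, v=0.15, orientation=None): straight line of the TCP; orientation=None keeps the orientation; v is the mean speed in m/s.
- set_joints(angles): joint-space move.
- grip(opening, grasp_force=None): opening from 0.0 (shut) to 1.0 (fully open); grasp_force is the grip in N (None keeps the last); returns when the fingers have stopped.
- dwell(seconds).
- inverse_kinematics(position, orientation): joint angles nearest the present ones, or None.
- camera(name): name is "scene" or "top" or "wrist"; returns a dict with "frame" (400x640x3 uint8, red, green, blue), "depth" (400x640 float32, m along the optical axis (not along the pixel's ray), 0 where there is no reading), "fovy" (degrees; the focal length in pixels is half the picture's height over the tangent of half this angle, whatever the lens; pixels are square), "cx", "cy" (the principal point, pixels), "view" (4x4, takes a point from world to camera coordinates). Camera axes: x right, y up, looking along -z (the intrinsics and any distortion apply to the point x, -y, -z); pixel columns grow to the right and rows downward; lengths in m; the calibration is good to about 2 mm. The wrist camera is an equidistant fisheye: a pixel r from the principal point sees the ray r / f radians off the axis. A picture is of the moment at which its call begins.
A pose or a line that the arm cannot do raises PlanningError and nothing moves.
- job_done(): hands the job in; it is judged then, once.
Trained networks look in the newest picture that a camera, given by its name, has taken for a name from the list of things; names that differ only in an ending like _2 or _b are one class to them, and where a whole thing is asked for, a point or a joint stands for the part that bears it (a point fixed in the world has none). Each returns a list of dicts, best first, with "score" (0 to 1); they miss things now and then, are a little off and sometimes report something else, mostly with a low value. They report only what shows in the picture. A call takes as long as a camera call.
- spot_in(camera, label): "position" ([x, y, z] in m, in world coordinates, good to about 4 mm: the middle of the surface that is visible of it).
- mark_of(camera, label): "position" ([x, y, z] in m, in world coordinates, good to about 4 mm: a listed point, or the origin of a listed thing).
Readings, each from a call of its own:
- read_t(): time.
- read_qpos(): joint angles.
- read_joint_vel(): joint speeds.
- read_joint_efforts(): joint torques, N m.
- read_position(): TCP position.
- read_tool_rot(): TCP orientation.
- read_ft_force(): force on the tool from outside, world axes, zero at the start.
- read_moment(): the same for the moment, N m.
- read_opening(): opening from 0.0 (shut) to 1.0 (fully open).
- read_grip_force(): force on a finger pad.
Only numpy, scipy, OpenCV 4.12 (cv2) and the standard library are available. Lean on these libraries where they do the work, as an engineer would, in place of code of your own. Each camera call takes 0.05 s, during which the arm holds its last target. There are 200 camera calls.

## Task

A frame of slides lies ready on the glass of the flatbed scanner. Switch the scanner on by pressing down the raised end of its red power rocker, then push the open lid gently down until it is fully shut, then press the green start key all the way in and let it go. Press none of the white keys, push the lid from outside rather than pinching it, and leave everything that stands on and around the scanner where it is: nothing is picked up.

Things in the scene. Friction and masses are not known exactly. Their poses are not given: they have to be found in the camera images.
- scanner: Grey flatbed slide scanner, 300 mm deep (x), 420 wide (y), 70 high, fixed. Origin: centre of its underside; -x is its front, facing the robot, +y the robot's left. On the front of its level top runs a black key strip 60 mm deep; from left to right: red rocker (y +147 mm), loose loupe, three white keys, green start key (y -160 mm), all centred 28 mm behind the front edge. The lid covers the rest.
- power_rocker (a joint): Angle of the red power rocker (rad): 0 = off as found (its left, +y, end stands up), 0.36 = fully on. Cap 24 mm (x) by 40 mm (y), pivoted in its middle about the scanner's x, with two flat halves in a shallow V; the half that is pressed in lies level, about 3.5 mm above the strip. It moves at about 3 N on its end and stays as left, so press it right in.
- rocker_on_end (a point): Point on the face of the half of the red rocker that must be pressed (the left, +y, half, marked by a white dot), 7 mm in from its outer end. While off it is about 5 mm higher than when on; the point turns with the rocker.
- scanner_lid (a joint): Opening of the lid (rad): 0 = fully shut, 0.7 to 1.0 at the start, stop at 1.3. The hinge runs along the far edge of the scanner (its y); the lid has a stiff hinge and stays where it is left. Pushing it down near its free edge takes about 1 to 4 N; it does not fall. At the start its free edge stands 0.24 to 0.29 m above the table, behind the key strip: keep the arm clear of it when crossing.
- lid_hinge (a point): Middle of the lid's hinge line, 145 mm behind the scanner's centre, 70 mm above the table; fixed. The axis is the scanner's y.
- lid_push (a point): The lid, a grey slab: 235 mm from hinge to free edge, 410 wide, 28 thick. The point lies on its outer (upper) face, mid-width, 25 mm in from the free edge, a good place to push: 210 mm from the hinge line along the lid. z points out of that face, -x to the free edge. Shut, that face is level, 98 mm above the table. Open, the free edge (robot's side) is up and the outer face looks up and away.
- start_key (a joint): Travel of the green start key (m): 0 = up, 0.005 = fully pressed; 1.2 N to start and 4.2 N when fully in; springs back.
- start_key_top (a point): Centre of the top of the round green start key, 24 mm across, rightmost (-y) on the strip, standing 7 mm above it when up, 2 mm when fully pressed.
- mode_key_a (a joint): Travel of a white mode key (m), like the start key, at scanner y = -25 mm; not to be pressed.
- mode_key_b (a joint): Travel of a white mode key (m), like the start key, at scanner y = -67 mm; not to be pressed.
- mode_key_c (a joint): Travel of a white mode key (m), like the start key, at scanner y = -109 mm; not to be pressed.
- loupe: Small black loupe, 34 mm across, 40 mm tall, loose, standing on the key strip between the rocker and the white keys (its centre 35 to 65 mm left of the scanner's middle). Origin: centre of its underside.
- film_can: Round steel film can 132 mm across, 24 mm high, loose on the table left of the scanner. Origin: centre of its underside.
- film_can_top: Blue film can of the same size lying on the steel one. Origin: centre of its underside.
- slide_box: Grey slide box with an orange lid, 62 by 150 by 60 mm high, loose on the table in front of the scanner, to the left. Origin: centre of its underside.
- blower: Black rubber dust blower with an upright nozzle, 58 mm across, 105 mm tall, loose on the table right of the scanner. Origin: centre of its underside.
- slide_pile: Bundle of white mounted slides, 50 by 50 by 24 mm, loose on the table in front of the scanner, to the right. Origin: centre of its underside.
- tape_roll: Roll of brown packing tape lying flat, 100 mm across, 48 mm high, loose on the table to the right. Origin: centre of its underside.

How it is judged:
On the way, in this order (a step that is already met when the one before it is completed fails the run):
1. the power rocker is on while the lid is still open (value of joint power_rocker above 0.28 rad and value of joint scanner_lid above 0.1 rad), for 0.1 s.
2. the lid is fully shut with the power on (value of joint power_rocker above 0.28 rad and value of joint scanner_lid below 0.025 rad), for 0.2 s.
3. the green start key is pressed all the way in, lid shut and power on (all of step 2 and value of joint start_key above 0.0038 m), for 0.05 s.
At the end, for the whole second after the job is handed in: The rocker is on (over 0.28 of 0.36 rad), the lid is shut (under 0.025 rad, about 5 mm at its free edge), the start key has been pressed at least 3.8 of its 5 mm after that and is up again, the white keys are up, and every loose thing is within 20 mm of where it stood (all of step 2 and value of joint each of start_key, mode_key_a, mode_key_b, mode_key_c below 0.001 m and distance of each of loupe, film_can, film_can_top, slide_box, blower, slide_pile, tape_roll from where it was at the start of the episode below 0.02 m); the robot touches nothing.
It fails at once if a white key was pressed (over 2.5 mm) (value of joint any of mode_key_a, mode_key_b, mode_key_c above 0.0025 m).
It fails at once if out of order: the lid was shut with the power off, or the start key pressed with the power off or the lid open ((value of joint scanner_lid below 0.025 rad and value of joint power_rocker below 0.18 rad) or (value of joint start_key above 0.0025 m and (value of joint power_rocker below 0.18 rad or value of joint scanner_lid above 0.06 rad))).
It fails at once if the lid was slammed (over 2 rad/s) or the scanner pressed with more than 60 N (velocity of joint scanner_lid below -2 rad/s or contact force between the arm and scanner above 60 N).
It fails at once if the lid was pinched between the fingers, or lifted further open (over 1.15 rad) ((x of the grasp point in the frame of lid_push between -0.025 and 0.2 m and y of the grasp point in the frame of lid_push between -0.205 and 0.205 m and z of the grasp point in the frame of lid_push between -0.025 and -0.003 m) or value of joint scanner_lid above 1.15 rad).
It fails at once if a loose thing was picked up or moved (over 20 mm) or tipped (distance of any of loupe, film_can, film_can_top, slide_box, blower, slide_pile, tape_roll from where it was at the start of the episode above 0.02 m or angle between any of loupe, blower, slide_box's own z axis and vertical above 0.3 rad).
It also fails if it takes over 64 s, if anything falls off the work surface, if the arm or the gripper's body presses on something with over 40 N, if the wrist force passes 120 N, or if a joint passes its speed limit or range.

## Working session

There is one attempt and no reset: what is moved stays moved. The work goes in short steps, each a Python script; the robot and the scene stay as the last script left them, time stands still between calls to the robot, and variables do not carry over. Pictures are saved under pics/ and viewed, at most 10 in all, crops included, and the job is handed in when it is done.

```bash
mkdir -p pics; ls; python3 - <<'E'
from workcell import *
import cv2,numpy as np
for c in ("scene","top"):
    d=camera(c); cv2.imwrite(f"pics/{c}0.png",d["frame"][:,:,::-1])
    print(c,d["fovy"],d["cx"],d["cy"],np.round(d["view"],3).tolist())
    for n in ["scanner","rocker_on_end","lid_push","lid_hinge","start_key_top","loupe","mode_key_a","film_can_top","slide_box","blower","slide_pile","tape_roll"]:
        print(n,[(np.round(r["position"],3).tolist(),round(r["score"],2)) for r in mark_of(c,n)[:3]])
print(read_t(),read_qpos(),read_tool_rot())
E
```

```text
pics
scene 45.556878636414595 316.2345805856301 195.0416268479231 [[-0.714, 0.7, -0.012, 0.453], [-0.582, -0.584, 0.565, 0.218], [0.389, 0.41, 0.825, -1.635], [0.0, 0.0, 0.0, 1.0]]
scanner []
rocker_on_end [([0.486, 0.148, 0.076], 0.51)]
lid_push [([0.667, 0.016, 0.252], 0.77)]
lid_hinge [([0.771, 0.033, 0.071], 0.65)]
start_key_top [([0.536, -0.169, 0.076], 0.4)]
loupe [([0.503, 0.043, 0.068], 0.5)]Traceback (most recent call last):
  File "<stdin>", line 7, in <module>
ValueError: it knows: blower, film_can, film_can_top, lid_hinge, lid_push, loupe, rocker_on_end, scanner, slide_box, slide_pile, start_key_top, tape_roll
```

```bash
python3 - <<'E'
from workcell import *
import cv2,numpy as np
for c in ("scene","top"):
    d=camera(c); cv2.imwrite(f"pics/{c}0.png",d["frame"][:,:,::-1])
    print(c,d["fovy"],d["cx"],d["cy"],np.round(d["view"],3).tolist())
    np.savez(f"{c}0.npz",**d)
    for n in ["scanner","rocker_on_end","lid_push","lid_hinge","start_key_top","loupe","film_can_top","slide_box","blower","slide_pile","tape_roll"]:
        print(n,[(np.round(r["position"],3).tolist(),round(r["score"],2)) for r in mark_of(c,n)[:3]])
print(read_t(),read_qpos(),read_tool_rot())
E
```

```text
scene 45.556878636414595 316.2345805856301 195.0416268479231 [[-0.714, 0.7, -0.012, 0.453], [-0.582, -0.584, 0.565, 0.218], [0.389, 0.41, 0.825, -1.635], [0.0, 0.0, 0.0, 1.0]]
scanner []
rocker_on_end [([0.484, 0.148, 0.079], 0.69), ([0.434, -0.532, -0.0], 0.52)]
lid_push [([0.667, 0.014, 0.252], 0.62)]
lid_hinge [([0.776, 0.031, 0.071], 0.77)]
start_key_top [([0.433, -0.534, 0.0], 0.63), ([0.539, -0.167, 0.077], 0.49)]
loupe [([0.502, 0.044, 0.067], 0.59), ([0.536, -0.168, 0.076], 0.26)]
film_can_top [([0.61, 0.303, 0.024], 0.77)]
slide_box [([0.3, 0.31, 0.002], 0.9), ([0.609, 0.302, 0.025], 0.62)]
blower []
slide_pile [([0.306, -0.3, 0.006], 0.63)]
tape_roll [([0.434, -0.534, -0.002], 0.6)]
top 49.732031907237634 314.98900835651597 204.3289384950346 [[0.025, -1.0, -0.007, -0.084], [0.988, 0.024, 0.153, -0.52], [-0.152, -0.011, 0.988, -1.292], [0.0, 0.0, 0.0, 1.0]]
scanner [([0.628, 0.009, -0.001], 0.66)]
rocker_on_end [([0.306, 0.31, 0.001], 0.74), ([0.628, 0.008, 0.0], 0.68), ([0.488, 0.148, 0.079], 0.48)]
lid_push [([0.667, 0.014, 0.257], 0.73)]
lid_hinge [([0.775, 0.033, 0.07], 0.91)]
start_key_top [([0.537, -0.166, 0.075], 0.55)]
loupe [([0.502, 0.042, 0.07], 0.5)]
film_can_top [([0.608, 0.307, 0.022], 0.98)]
slide_box [([0.302, 0.311, 0.002], 0.63)]
blower [([0.668, -0.255, 0.002], 0.74)]
slide_pile [([0.308, -0.299, -0.001], 0.68), ([0.536, -0.166, 0.077], 0.35)]
tape_roll [([0.432, -0.534, 0.002], 0.66)]
1.55 [ 1.59157459e+00  3.84701727e-01  7.89840047e-03  4.44336720e-06
 -1.19398007e+00 -2.58596362e-01] [[ 9.71854691e-01 -2.35581112e-01  3.86213375e-06]
 [-2.35581112e-01 -9.71854691e-01  1.30108908e-05]
 [ 6.88312685e-07 -1.35545410e-05 -1.00000000e+00]]
```

View pics/scene0.png

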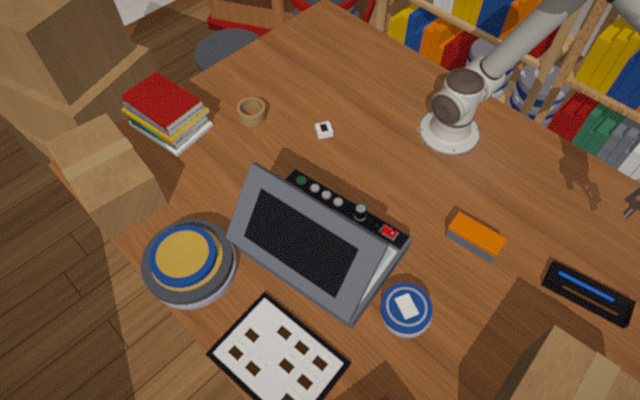

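View pics/top0.png

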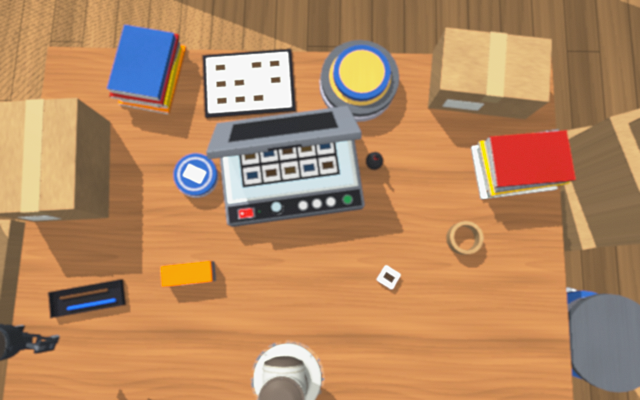

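The scene view shows the scanner with its lid open. The green key is at (301,180), the three white keys at (315–338,188–201), the loupe at (361,211) and the red rocker at (388,231). The top view agrees: rocker (246,213), loupe (277,207), green key (347,199), lid edge around y≈115–150, blower (374,160). The network points fit these, so next I'll fit the scanner pose and check it against the colour blobs.

```bash
cat > h.py <<'E'
from workcell import *
import numpy as np, cv2
from scipy.spatial.transform import Rotation as Rot
def blob(d,mask):
    n,l,st,c=cv2.connectedComponentsWithStats(mask.astype(np.uint8)); out=[]
    f=200/np.tan(np.radians(d["fovy"])/2)
    for i in range(1,n):
        if st[i,4]<12: continue
        v,u=np.where(l==i); z=d["depth"][v,u]
        p=np.c_[(u-d["cx"])*z/f,-(v-d["cy"])*z/f,-z]
        V=d["view"]; w=(p-V[:3,3])@V[:3,:3]
        out.append((w.mean(0),st[i,4],c[i]))
    return out
def fit(L,W):
    a=L-L.mean(0); b=W-W.mean(0)
    psi=np.arctan2((a[:,0]*b[:,1]-a[:,1]*b[:,0]).sum(),(a*b).sum())
    R=np.array([[np.cos(psi),-np.sin(psi)],[np.sin(psi),np.cos(psi)]])
    return psi,W.mean(0)-R@L.mean(0),R
E
python3 - <<'E'
from h import *
for c in("scene","top"):
    d=dict(np.load(c+"0.npz")); hsv=cv2.cvtColor(d["frame"],cv2.COLOR_RGB2HSV); H,S,V=cv2.split(hsv)
    for n,m in (("red",((H<6)|(H>174))&(S>180)&(V>120)),("green",(H>45)&(H<80)&(S>100))):
        for w,a,px in blob(d,m):
            if .4<w[0]<.65 and abs(w[1])<.25: print(c,n,w.round(4),a,px.round(1))
L=np.array([[-.122,.160],[-.122,-.160],[.145,0],[0,0]])
W=np.array([[.486,.148],[.537,-.167],[.775,.032],[.628,.009]])
psi,t,R=fit(L,W); print(psi,t,"resid mm",((W-t-L@R.T)*1e3).round(1))
for p in ([-.122,.147],[-.122,.16],[-.122,-.16]): print(p,(t+R@p).round(4))
for n,q in (("loupe",[.502,.043]),("lid_push",[.667,.015])): print(n,(R.T@(np.array(q)-t)).round(3))
E
```

```text
scene red [0.4919 0.1387 0.0886] 87 [388.2 231.2]
scene green [ 0.5337 -0.1686  0.0758] 47 [300.8 179. ]
top red [0.4865 0.1334 0.0732] 61 [246.6 212.7]
top green [ 0.5354 -0.1673  0.0764] 48 [347.2 198.8]
0.15846126804845295 [0.63093991 0.00940552] resid mm [[ 0.8 -0.1]
 [ 1.3  0.8]
 [ 0.9 -0.3]
 [-2.9 -0.4]]
[-0.122, 0.147] [0.4873 0.1353]
[-0.122, 0.16] [0.4852 0.1481]
[-0.122, -0.16] [ 0.5357 -0.1678]
loupe [-0.122  0.054]
lid_push [ 0.036 -0.   ]
```

```bash
cat >> h.py <<'E'
PSI=.1585; T=np.array([.631,.0094]); c,s=np.cos(PSI),np.sin(PSI)
R2=np.array([[c,-s],[s,c]])
def W(x,y,z): return [*(T+R2@[x,y]),z]
def down(phi):  # tool x at scanner-yaw phi, z down
    return (Rot.from_euler("z",PSI+phi)*Rot.from_euler("x",np.pi)).as_matrix()
def press(x,y,z0,zmin,fmax,step=.001):
    "descend until the contact force passes fmax or zmin; returns z, force"
    f0=read_ft_force()[2]; z=z0
    log=[]
    while z>zmin:
        z-=step; move_linear(W(x,y,z),v=.02); f=read_ft_force()[2]-f0
        log.append((round(z*1e3,1),round(float(f),1)))
        if abs(f)>fmax: break
    print(log[-14:]); return z
E
python3 - <<'E'
from h import *
grip(0.0)
p=read_position(); move_linear([p[0],p[1],.38])
q=read_qpos(); best=None
for phi in (np.pi/2,-np.pi/2):
    k=inverse_kinematics(W(-.122,.162,.30),down(phi)); print(phi,k)
    if k is not None and (best is None or abs(k-q).max()<best[0]): best=(abs(k-q).max(),phi)
phi=best[1]; move_pose(W(-.122,.162,.36),down(phi))
move_linear(W(-.122,.162,.163)); 
print(read_t(),read_position(),W(-.122,.162,.163),read_ft_force())
z=press(-.122,.162,.163,.140,15)
d=camera("wrist"); cv2.imwrite("pics/w1.png",d["frame"][:,:,::-1])
move_linear(W(-.122,.162,.20)); d=camera("top"); print(read_t(),mark_of("top","rocker_on_end"))
cv2.imwrite("pics/w2.png",camera("wrist")["frame"][:,:,::-1])
move_linear(W(-.122,.162,.43))
E
```

```text
1.5707963267948966 [ 0.62040532  0.18786809 -0.2806246   0.         -1.10230363  2.67968733]
-1.5707963267948966 [ 0.62040532  0.18786809 -0.2806246   0.         -1.10230363 -0.46190532]
6.4917 [0.48539345 0.15039313 0.16376356] [np.float64(0.48495962740834464), np.float64(0.15011321747899334), 0.163] [ 0.05641955  0.76010017 -0.43261602]
[(157.0, 0.9), (156.0, -0.1), (155.0, 0.4), (154.0, 0.0), (153.0, 1.2), (152.0, 2.3), (151.0, 3.9), (150.0, 3.4), (149.0, 1.8), (148.0, 1.0), (147.0, 1.9), (146.0, 5.1), (145.0, 10.5), (144.0, 16.8)]
11.8667 [{'position': [0.4866, 0.1469, 0.0751], 'score': 0.66}, {'position': [0.3022, 0.3118, 0.0021], 'score': 0.24}]
```

View pics/w2.png

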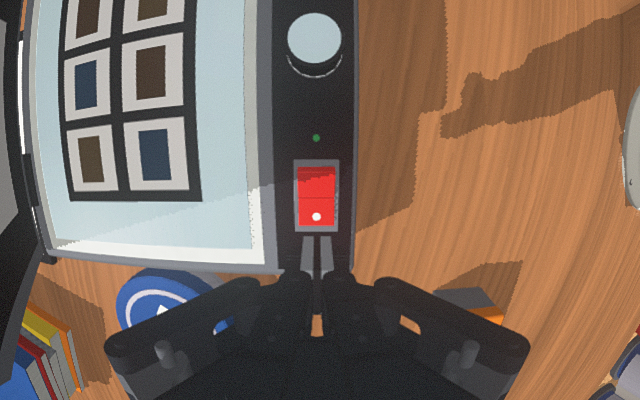

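The rocker is on: its dotted half lies flat at (316,216) and the LED at (316,138) is lit. The force trace also shows the snap-over followed by a hard stop. Next is the lid (measured opening about 0.905 rad), pushed along an arc from outside with vertical, shut fingers.

```bash
python3 - <<'E'
from h import *
def pt(th,r=.2): # tip (corner on the face) -> TCP
    return W(.145-r*np.cos(th)+.028*np.sin(th)+.011,0,.07+r*np.sin(th)+.028*np.cos(th)+.073)
a=pt(1.02); move_pose([a[0],a[1],.43],down(0)); move_linear(a)
f0=read_ft_force(); print(read_t(),read_qpos().round(2),a)
for th in np.arange(.92,.05,-.1):
    move_linear(pt(th),v=.06); f=read_ft_force()-f0
    print(round(th,2),f.round(1))
    if np.linalg.norm(f)>25: print("STOP"); break
else:
    move_linear(pt(.02),v=.04); e=pt(0); f0z=f0[2]
    z=e[2]+.003
    while z>e[2]-.012:
        z-=.001; move_linear([e[0],e[1],z],v=.02); f=read_ft_force()-f0
        if abs(f[2])>15: break
    print(z,e[2],f.round(1)); dwell(.3)
    move_linear([e[0],e[1],.25])
    camera("top"); print(mark_of("top","lid_push")[:2])
d=camera("scene"); cv2.imwrite("pics/s3.png",d["frame"][:,:,::-1]); print(read_t())
E
```

```text
16.175 [ 0.26  0.51  0.28  0.   -1.33  1.47] [np.float64(0.7052433912057735), np.float64(0.021267120599169825), np.float64(0.3280758510249188)]
0.92 [ 0.1  0.4 -0.8]
0.82 [ 2.1 -0.   1.3]
0.72 [ 0.  -0.2  0.5]
0.62 [ 0.4 -0.7 -0.4]
0.52 [-0.1  0.  -0.5]
0.42 [ 0.5 -0.5 -0.1]
0.32 [-0.2 -0.6 -0.3]
0.22 [ 0.2 -0.4 -0.9]
0.12 [-0.  -0.1 -0.8]
0.16699999999999998 0.17099999999999999 [-8.1  1.8 18.3]
[{'position': [0.5649, -0.0035, 0.0974], 'score': 0.88}]
24.0833
```

View pics/s3.png

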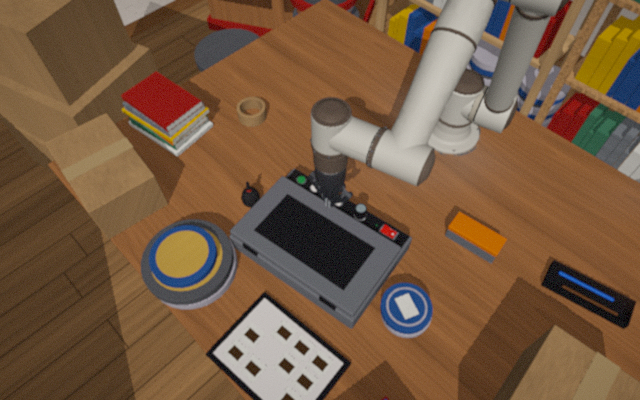

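The scene view shows the lid flat shut: lid_push is at z = 0.097 against the required 0.098, with a hard stop at 18 N. The loupe and blower haven't moved. Next is the start key.

```bash
python3 - <<'E'
from h import *
move_linear(W(-.122,-.160,.25)); move_linear(W(-.122,-.160,.156),v=.1)
press(-.122,-.160,.156,.138,12)
dwell(.15)
move_linear(W(-.122,-.160,.17),v=.05); move_linear(W(-.122,-.160,.36))
p=read_position(); move_linear([.42,-.1,.38])
d=camera("top"); cv2.imwrite("pics/t4.png",d["frame"][:,:,::-1]); 
for n in ("lid_push","rocker_on_end","loupe","start_key_top","blower","slide_pile","slide_box","film_can_top","tape_roll"): print(n,[(np.round(r["position"],3).tolist(),round(r["score"],2)) for r in mark_of("top",n)[:2]])
print(read_t())
E
```

```text
[(155.0, 0.1), (154.0, -0.3), (153.0, -0.5), (152.0, -1.1), (151.0, -0.1), (150.0, -1.4), (149.0, 0.1), (148.0, 1.8), (147.0, 1.5), (146.0, 3.1), (145.0, 2.7), (144.0, 6.3), (143.0, 11.0), (142.0, 15.8)]
lid_push [([0.565, -0.004, 0.099], 0.92)]
rocker_on_end []
loupe []
start_key_top [([0.629, 0.011, -0.002], 0.41)]
blower [([0.67, -0.255, 0.002], 0.67)]
slide_pile [([0.311, -0.299, 0.006], 0.66)]
slide_box [([0.304, 0.312, 0.003], 0.77)]
film_can_top [([0.609, 0.311, 0.024], 0.78)]
tape_roll [([0.432, -0.531, 0.003], 0.75), ([0.629, 0.008, -0.001], 0.48)]
33.8417
```

View pics/t4.png

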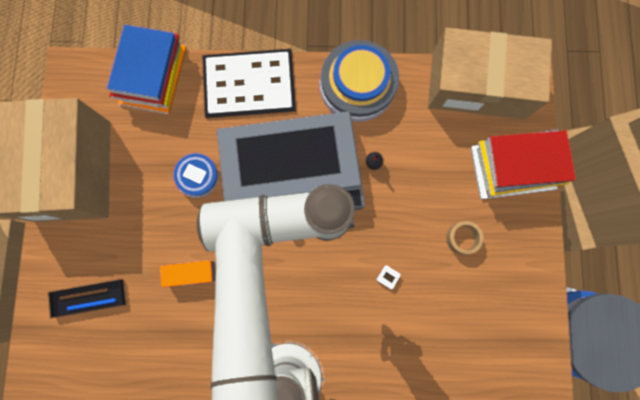

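The top view shows the lid shut and every loose thing where it stood. The key's force trace shows 5 mm of spring travel and then a hard stop, and the arm is clear, so I'm handing in.

```bash
python3 -c "
from workcell import *
print(job_done())"
```

```text
the job is handed in; nothing more can be done
None
```

I switched the scanner on, pushed the lid fully shut, pressed and released the green start key, and handed the job in at about 34 s; no verdict was returned, but the force traces and camera checks agreed with each step.

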